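# Thread the spacer stack onto the bench arbor

## Robot

A 7-joint arm with a two-finger parallel gripper is mounted at the origin on a cart in front of the work surface, level with it; the furniture and walls round the work are solid. World frame = base frame: x ahead of the robot, y to its left, z up, the work surface at z = 0. Lengths are in m, angles in rad, forces in N, time in s.
With the tool pointing down it reaches from about 0.4 to 0.85 m from the base axis. Payload 4.5 kg.
Tool frame: the origin (TCP) lies between the finger pads; the fingertips stand 11 mm ahead of it and the grasp point (between the pads) lies 8 mm behind it (r.nose_length is the distance from the TCP to the fingertips, in m); z points along the fingers, y is the line along which they close (so a half turn about z gives the same grasp; the last joint's range is limited). The gripper opens to 88 mm and grips with 3 to 60 N. Pads are 18 mm wide; open, the fingers measure 123 mm over their backs; the gripper's body (75 mm by 187 mm) begins 45 mm behind the grasp point.
Start: joints at [0.034, 0.689, -0.195, 1.565, 0.157, 0.902, -0.215], TCP at [0.625, 0, 0.25] pointing down, gripper open.
Joint ranges: [-3.01, 3.01], [-0.46, 2.08], [-1.47, 1.51], [0.13, 2.56], [-1, 4.14], [0.04, 2.09], [-2.66, 2.66]. Speed limits (rad/s): [2.57, 2.57, 3.14, 3.14, 3.14, 3.14, 3.14].

## Interface

Orientations are given as a unit quaternion [x, y, z, w].
In Python, from plant import get_state, snapshot, camera_model, r gives the robot as it stands.
- The arm moves only by the shell command python3 -m inch 'ROWS' [FORCE]. ROWS is text: rows parted by semicolons, each of 7 numbers parted by spaces: the opening, from -1 (shut) to 1 (fully open), then the shift along the tool's x, y, z in m, then the turn, a rotation vector about the tool's x, y, z in rad. A call has 1 to 20 rows; each row shifts and turns the commanded pose from where the row before left it, along the tool's axes as they then stand; what a row does not reach is not made up. A row lasts 1/12 s, in which the tool goes at most 41.7 mm and 7.16 degrees, less where a joint would pass 70% of its speed; a pose out of reach is approached as far as the arm can. A call is refused whole if a number of a shift passes 0.0417 or a number of a turn 0.125, either way. A call with a gripper value outside its range is refused whole. The fingers move at their own pace and stop on an object; FORCE is the grip in N (left out, the last holds). Time passes only in rows, so rows that do not move let the fingers close. It gives the time, the measured TCP pose, the force, the opening and the grip force at its end, in the units of the state.
- get_state(): the state, without advancing time (a new reading comes with each control period).
- snapshot(name): name is "scene" or "side" or "wrist"; returns (picture, depth): 420x560x3 uint8, red, green, blue; 420x560 float32, m along the optical axis (not along the pixel's ray), 0 where there is no reading.
- camera_model(name): a dict with "intrinsics" (3x3 intrinsics, pixels), "dist" ([k1, k2, p1, p2, k3] as OpenCV has them; the pictures are not rectified), "view" (4x4, takes a point from world to camera coordinates). Camera axes: x right, y down, z forward; pixel columns grow to the right and rows downward; lengths in m; the calibration is good to about 2 mm. A picture is of the moment at which its call begins: read the wrist's pose just before it. camera_model takes no time and is no camera call; for the wrist camera it gives the pose at the moment of the call.
- r.finish_job(): hands the job in; it is judged then, once.
The state is a dict: "clock": time; "q": joint angles; "qd": joint speeds; "joint_torque": joint torques, N m; "tool_pos": TCP position; "eef_rot": TCP orientation; "contact_force": force on the tool from outside, world axes, zero at the start; "moment": the same for the moment, N m; "opening": opening from 0.0 (shut) to 1.0 (fully open); "finger_force": force on a finger pad.
Only numpy, scipy, OpenCV 4.12 (cv2) and the standard library are available. Lean on these libraries where they do the work, as an engineer would, in place of code of your own. Each camera call takes 0.05 s, during which the arm holds its last target. There are 200 camera calls.

## Task

Build up the spacer stack on the upright bolt of the blue-footed arbor: thread the grey steel ring on first, all the way down to the seat, then thread the brass collar on so that it lies flat on top of the ring. The red plastic collar is not needed: leave it where it lies. Let go of everything at the end.

Things in the scene. Friction and masses are not known exactly. Their poses are not given: they have to be found in the camera images.
- seat (a point): The seat of the arbor: centre of the bright steel disc (54 mm across) on which the stack rests, at the root of the bolt, 14 mm above the bench. The arbor is fixed to the bench; it has a round blue foot 90 mm across, and its upright steel bolt is 12 mm thick, stands on the seat along this point's z axis (up) and ends in a slightly tapered tip 48 mm above the seat.
- steel_ring: Grey steel ring, a short cut tube, loose, 41 mm outside, bore 28 mm, 16 mm high, 0.12 kg, lying flat on the bench. Origin at the centre of its underside, z up along the bore.
- brass_collar: Brass collar, loose, 40 mm outside, straight bore of 26 mm, 24 mm high, about 0.09 kg, standing with its bore upright. Origin at the centre of its underside, z up along the bore.
- red_collar: Red plastic collar of the same shape as the brass one (40 mm outside, bore 26 mm, 24 mm high). Not part of the stack. Origin at the centre of its underside, z up along the bore.
Mind the look-alikes: they are no part of the job. There is more than one size of the steel_ring; the one meant has the size given above.

How it is judged:
By the outcome, as a careful person would: the job done as asked, in the order asked, and still so for the second after the job is handed in, with the robot touching nothing.
It also fails if it takes over 42 s, if anything falls off the work surface, if the arm or the gripper's body presses on something with over 40 N, if the wrist force passes 120 N, or if a joint passes its speed limit or range.

## Working session

There is one attempt and no reset: what is moved stays moved. The work goes in short steps, Python scripts to look and compute and a shell command to move; the robot and the scene stay as the last step left them, time stands still between calls to the robot, and variables do not carry over. Pictures are saved under pics/ and viewed, at most 10 in all, crops included, and the job is handed in when it is done.

```bash
mkdir -p pics; ls; cat > h.py <<'E'
import numpy as np, cv2
from plant import get_state, snapshot, camera_model, r
def world(name,uv,depth=None,z=None,cm=None):
    c=cm or camera_model(name);K=np.array(c["intrinsics"]);V=np.array(c["view"])
    p=cv2.undistortPoints(np.array(uv,float).reshape(-1,1,2),K,np.array(c["dist"])).reshape(-1,2)
    d=np.c_[p,np.ones(len(p))];R=V[:3,:3];o=-R.T@V[:3,3];w=d@R
    s=np.full(len(p),np.nan)
    s=(z-o[2])/w[:,2] if z is not None else np.asarray(depth).reshape(-1)
    return o+w*s[:,None]
E
python3 - <<'E'
from h import *
a,d=snapshot("scene");b,e=snapshot("side")
np.savez("s0.npz",a=a,d=d,b=b,e=e)
cv2.imwrite("pics/a.png",cv2.resize(a[:,:,::-1],(784,588)));cv2.imwrite("pics/b.png",cv2.resize(b[:,:,::-1],(784,588)))
s=get_state();print(s)
for n in("scene","side"):
    V=np.array(camera_model(n)["view"]);print(n,-V[:3,:3].T@V[:3,3],V[2,:3])
E
```

```text
pics
{'clock': 0.1, 'q': array([ 0.03381145,  0.68989976, -0.19452952,  1.5662382 ,  0.15732386,
        0.90250703, -0.21513497]), 'qd': array([-9.65112677e-04, -1.08497296e-03,  1.01295947e-03, -2.16967143e-03,
       -5.76420701e-05, -5.78110366e-05,  1.51956359e-03]), 'joint_torque': array([-3.08775299e-03, -5.28501892e+01, -1.27141513e+00, -1.53837240e+01,
       -5.25604945e-02,  1.96265515e-03,  5.71585565e-05]), 'tool_pos': array([ 6.24448247e-01, -5.07795493e-05,  2.48991176e-01]), 'eef_rot': array([ 7.07088243e-01,  7.07124833e-01, -6.31973616e-04, -5.36696700e-04]), 'contact_force': array([-0.50707777,  0.3200251 ,  0.62879403]), 'moment': array([-0.06474303, -0.03492388,  0.00194093]), 'finger_force': 0.0, 'opening': 1.0011536659239757}
scene [ 0.22840543 -0.46616289  0.65265901] [ 0.30696313  0.64724793 -0.6977419 ]
side [0.16201832 0.83386693 0.43017496] [ 0.37282954 -0.82512128 -0.42446792]
```

View pics/a.png

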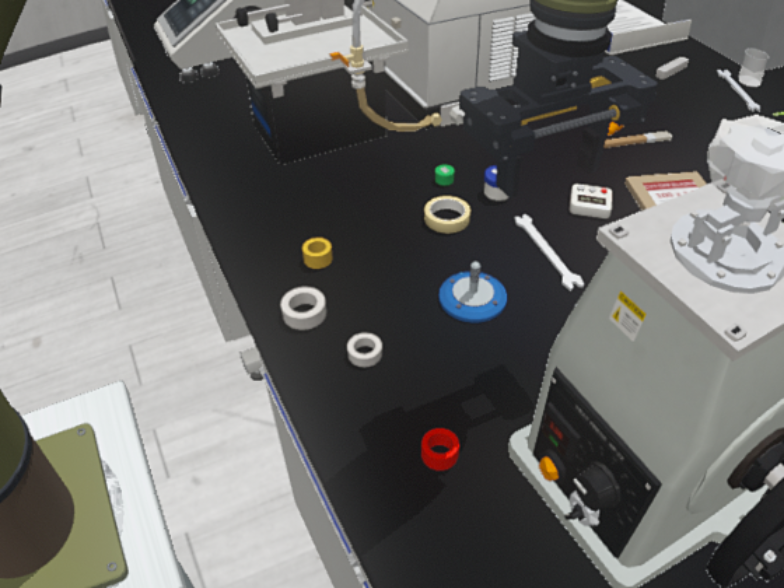

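View pics/b.png

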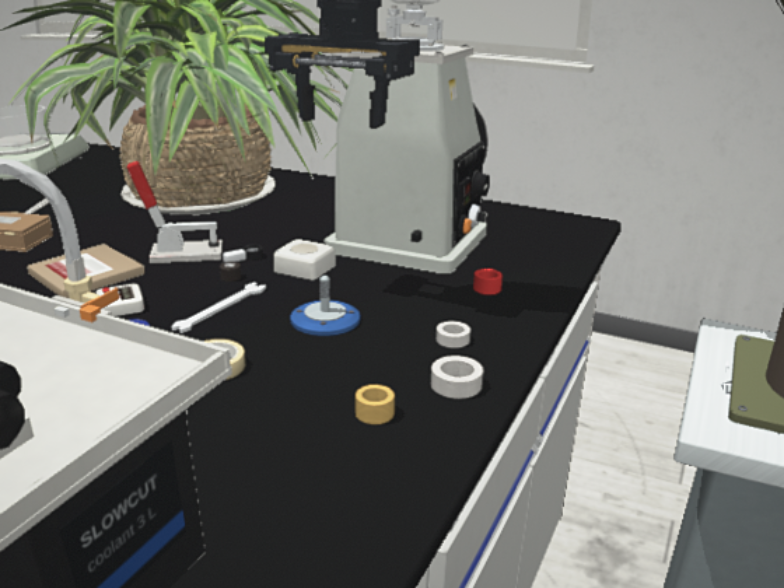

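Scene view (784 px scale): the brass collar is at (317,252), the red one at (440,449) and the arbor at (473,296). There are two grey rings, a large one at (303,307) and a small one at (365,349). The small ring is about the brass collar's diameter, so it should be the 41 mm one. I'll check that with numbers and a crop.

```bash
cat > m.py <<'E'
from h import *
from scipy.optimize import least_squares
S=np.load("s0.npz")
def cloud(n,d,img,c,rad):
    s=560/784;u0,v0=int(c[0]*s),int(c[1]*s);vv,uu=np.mgrid[v0-rad:v0+rad,u0-rad:u0+rad]
    return world(n,np.c_[uu.ravel(),vv.ravel()],d[vv,uu].ravel())
obj=dict(brass=((317,252),(375,404)),big=((303,307),(457,376)),small=((365,349),(453,334)),red=((440,449),(488,281)),arbor=((473,296),(325,316)))
for k,(p,q) in obj.items():
    for n,d,im,c in(("scene",S["d"],S["a"],p),("side",S["e"],S["b"],q)):
        P=cloud(n,d,im,c,32 if k!="arbor" else 30);P=P[(P[:,2]>.004)&(P[:,2]<.1)]
        if k=="arbor": 
            T=P[P[:,2]>.025];c0=T[:,:2].mean(0);print(k,n,"bolt",c0.round(4),T[:,2].max().round(4));zt=.014;P=P[P[:,2]<.018]
        zt=np.percentile(P[:,2],95);T=P[abs(P[:,2]-zt)<.003] 
        (x,y),rr=cv2.minEnclosingCircle(T[:,:2].astype(np.float32));print(k,n,round(x,4),round(y,4),"dia",round(2*rr,4),"top",zt.round(4),len(T))
E
python3 m.py
python3 - <<'E'
from h import *
S=np.load("s0.npz");c=S["a"][165:275,185:385,::-1];cv2.imwrite("pics/c.png",cv2.resize(c,None,fx=4,fy=4,interpolation=cv2.INTER_CUBIC))
E
```

```text
brass scene 0.423 0.2198 dia 0.1207 top 0.0236 196
brass side 0.448 0.2545 dia 0.0412 top 0.0245 220
big scene 0.3921 0.1589 dia 0.0587 top 0.0222 295
big side 0.393 0.163 dia 0.0591 top 0.0228 358
small scene 0.4248 0.0932 dia 0.1095 top 0.0176 144
small side 0.3932 0.1619 dia 0.0575 top 0.0229 286
red scene 0.446 -0.1073 dia 0.0409 top 0.0243 252
red side 0.5262 -0.1687 dia 0.0505 top 0.0427 35
arbor scene bolt [0.599  0.0827] 0.0629
arbor scene 0.5996 0.084 dia 0.0786 top 0.014 589
arbor side bolt [0.6001 0.091 ] 0.063
arbor side 0.602 0.0895 dia 0.075 top 0.0153 435
```

View pics/c.png

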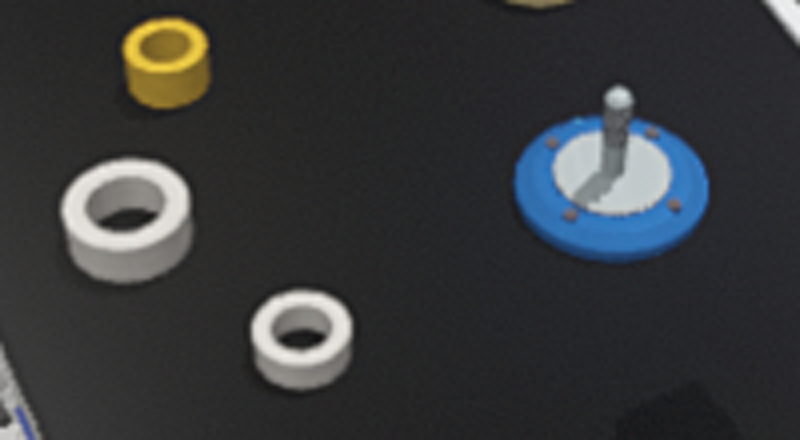

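The crop confirms two grey rings. The larger, at (127,220) in the crop, measures 59 mm. The smaller, at (302,340), is the target ring. I'll tighten the position estimates, using smaller windows so objects don't mix.

```bash
cat > m2.py <<'E'
from m import *
print("----")
for k in("brass","small","arbor"):
    for n,d,im,c in(("scene",S["d"],S["a"],obj[k][0]),("side",S["e"],S["b"],obj[k][1])):
        P=cloud(n,d,im,c,18 if k!="arbor" else 30);H=dict(brass=.024,small=.016,arbor=.014)[k]
        T=P[(abs(P[:,2]-H)<.0025)]
        if k=="arbor":
            i=np.median(T[:,:2],0);T=T[np.hypot(*(T[:,:2]-i).T)<.04]
        med=np.median(T[:,:2],0);T=T[np.hypot(*(T[:,:2]-med).T)<.035] 
        (x,y),rr=cv2.minEnclosingCircle(T[:,:2].astype(np.float32));print(k,n,round(x,4),round(y,4),"dia",round(2*rr,4),T[:,2].mean().round(4),len(T))
E
python3 m2.py | sed '1,/----/d'
```

```text
brass scene 0.4481 0.2503 dia 0.0409 0.0229 103
brass side 0.448 0.2545 dia 0.0412 0.0235 223
small scene 0.4335 0.0603 dia 0.0435 0.0151 192
small side 0.4351 0.064 dia 0.0449 0.0158 163
arbor scene 0.5967 0.0824 dia 0.0693 0.0129 450
arbor side 0.5969 0.096 dia 0.0695 0.0137 455
```

The small ring is at about (0.434, 0.062), brass at (0.448, 0.252) and the arbor at (0.599, 0.087). In tool axes, x is world +y, y is world +x and z is down. I'll move above the ring.

```bash
python3 -m inch '1 0.0078 -0.024 0.0138 0 0 0;1 0.0078 -0.024 0.0138 0 0 0;1 0.0078 -0.024 0.0138 0 0 0;1 0.0078 -0.024 0.0138 0 0 0;1 0.0078 -0.024 0.0138 0 0 0;1 0.0078 -0.024 0.0138 0 0 0;1 0.0078 -0.024 0.0138 0 0 0;1 0.0078 -0.024 0.0138 0 0 0;1 0 0 0 0 0 0;1 0 0 0 0 0 0;1 0 0 0 0 0 0' 25
cat > w.py <<'E'
from h import *
import sys
c=camera_model("wrist");s=get_state();a,d=snapshot("wrist")
np.savez("w.npz",a=a,d=d);cv2.imwrite(sys.argv[1],a[:,:,::-1])
V=np.array(c["view"]);print(s["tool_pos"].round(4),s["eef_rot"].round(4),-V[:3,:3].T@V[:3,3],V[2,:3])
H=float(sys.argv[2]);x0,y0=map(float,sys.argv[3:5])
vv,uu=np.mgrid[0:420,0:560];P=world("wrist",np.c_[uu.ravel(),vv.ravel()],d.ravel(),cm=c)
T=P[(d.ravel()>0)&(abs(P[:,2]-H)<.003)&(np.hypot(P[:,0]-x0,P[:,1]-y0)<.035)]
if len(T):
    (x,y),rr=cv2.minEnclosingCircle(T[:,:2].astype(np.float32));print(round(x,4),round(y,4),2*rr,len(T),T[:,2].mean())
E
python3 w.py pics/w1.png .016 .434 .062
```

```text
clock: 1.02
tool_pos: [0.4342, 0.0625, 0.1395]
eef_rot: [0.707, 0.707, 0.001, 0.0]
contact_force: [1.1, 0.1, 0.3]
opening: 1.003
finger_force: 0.0
[0.4342 0.0625 0.1395] [7.071e-01 7.071e-01 6.000e-04 4.000e-04] [0.43477584 0.13396178 0.27478749] [ 0.00247062 -0.27634276 -0.96105597]
0.4356 0.0631 0.04177289456129074 1140 0.016074788166532038
```

View pics/w1.png

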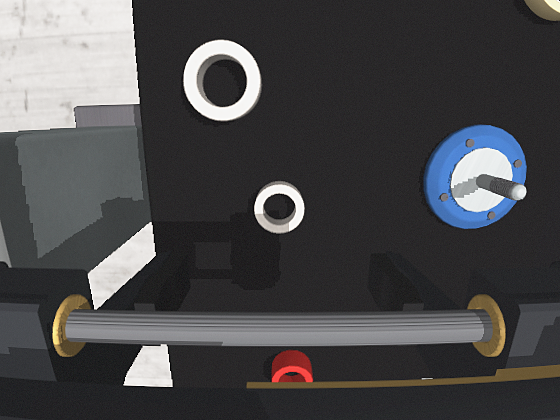

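The wrist view shows the ring at (279,207), 41.8 mm across at (0.4356, 0.0631), which confirms it. I'll read the arbor from the same picture, then descend and grip.

```bash
cat > arb.py <<'E'
from h import *
c=camera_model("wrist")
S=np.load("w.npz");a=S["a"];d=S["d"]
hsv=cv2.cvtColor(a,cv2.COLOR_RGB2HSV)
m=cv2.inRange(hsv,(95,120,60),(125,255,255))
n,L,st,ce=cv2.connectedComponentsWithStats(m);i=1+st[1:,4].argmax()
vv,uu=np.where(L==i);P=world("wrist",np.c_[uu,vv],d[vv,uu],cm=c)
(x,y),rr=cv2.minEnclosingCircle(P[:,:2].astype(np.float32));print("foot",x,y,2*rr,np.median(P[:,2]))
vv,uu=np.mgrid[0:420,0:560];P=world("wrist",np.c_[uu.ravel(),vv.ravel()],d.ravel(),cm=c)
T=P[(P[:,2]>.025)&(P[:,2]<.07)&(np.hypot(P[:,0]-x,P[:,1]-y)<.03)];print("bolt",T[:,:2].mean(0),T[:,:2].min(0),T[:,:2].max(0),T[:,2].max())
T=P[(abs(P[:,2]-.014)<.0015)&(np.hypot(P[:,0]-x,P[:,1]-y)<.03)];print("seat",cv2.minEnclosingCircle(T[:,:2].astype(np.float32)))
E
python3 arb.py
python3 -m inch '1 0.0007 0.0013 0.025 0 0 0;1 0 0 0.025 0 0 0;1 0 0 0.025 0 0 0;1 0 0 0.025 0 0 0;1 0 0 0.018 0 0 0;1 0 0 0.009 0 0 0;1 0 0 0 0 0 0;-1 0 0 0 0 0 0;-1 0 0 0 0 0 0;-1 0 0 0 0 0 0;-1 0 0 0 0 0 0;-1 0 0 0 0 0 0;-1 0 0 0 0 0 0;-1 0 0 0 0 0 0;-1 0 0 0 0 0 0' 25
```

```text
foot 0.5423197746276855 0.09979309141635895 0.22490555047988892 0.011596218017423138
clock: 2.32
tool_pos: [0.4388, 0.0627, 0.0427]
eef_rot: [0.707, 0.707, -0.004, -0.001]
contact_force: [-0.0, 0.9, -0.8]
opening: 0.422
finger_force: 0.0arb.py:10: RuntimeWarning: Mean of empty slice.
  T=P[(P[:,2]>.025)&(P[:,2]<.07)&(np.hypot(P[:,0]-x,P[:,1]-y)<.03)];print("bolt",T[:,:2].mean(0),T[:,:2].min(0),T[:,:2].max(0),T[:,2].max())
  ret = um.true_divide(
Traceback (most recent call last):
  File "arb.py", line 10, in <module>
    T=P[(P[:,2]>.025)&(P[:,2]<.07)&(np.hypot(P[:,0]-x,P[:,1]-y)<.03)];print("bolt",T[:,:2].mean(0),T[:,:2].min(0),T[:,:2].max(0),T[:,2].max())
                                                                                                   ~~~~~~~~~~~^^^
ValueError: zero-size array to reduction operation minimum which has no identity
```

The tool stopped at z=0.043, which looks like a reach limit. I'll check the joints.

```bash
python3 - <<'E'
from h import *
s=get_state();print(s["q"].round(3),s["qd"].round(3),s["tool_pos"],s["eef_rot"].round(4),s["contact_force"],s["opening"])
E
python3 -m inch '1 0 0 0 0 0 0;1 0 0 0 0 0 0;1 0 0 0 0 0 0'; python3 - <<'E'
from h import *
print(get_state()["q"].round(3),[x for x in dir(r) if x[0]!='_'])
E
```

```text
[-0.224  0.886 -0.038  2.234  0.802  0.044 -1.049] [-0.001  0.001 -0.     0.001  0.002  0.    -0.002] [0.43882019 0.06270671 0.04266801] [ 0.707   0.7072 -0.0044 -0.0014] [-0.00702632  0.8545186  -0.77749753] 0.42230036504605406
clock: 2.57
tool_pos: [0.4388, 0.0627, 0.0426]
eef_rot: [0.707, 0.707, -0.004, -0.001]
contact_force: [0.7, 0.3, 0.8]
opening: 0.624
finger_force: 0.0
[-0.224  0.887 -0.038  2.234  0.802  0.044 -1.049] ['Unreachable', 'finish_job', 'nose_length']
```

Joint 6 is at its lower limit because the wrist is straight. A quarter turn about z, in the direction that raises q5, may free it. It also puts the closing line along y, where a small tilt does no harm. I'll raise the tool, turn it and look.

```bash
python3 -m inch '0.6 0 0 -0.02 0 0 0;0.6 0 0 -0.02 0 0 0;0.6 0 0 0 0 0 0.1208;0.6 0 0 0 0 0 0.1208;0.6 0 0 0 0 0 0.1208;0.6 0 0 0 0 0 0.1208;0.6 0 0 0 0 0 0.1208;0.6 0 0 0 0 0 0.1208;0.6 0 0 0 0 0 0.1208;0.6 0 0 0 0 0 0.1208;0.6 0 0 0 0 0 0.1208;0.6 0 0 0 0 0 0.1208;0.6 0 0 0 0 0 0.1208;0.6 0 0 0 0 0 0.1208;0.6 0 0 0 0 0 0.1208;0.6 0 0 0 0 0 0'; python3 - <<'E'
from h import *
s=get_state();print(s["q"].round(3),s["tool_pos"].round(4),s["eef_rot"].round(4))
from scipy.spatial.transform import Rotation as R
print(R.from_quat(s["eef_rot"]).as_matrix().round(3))
E
```

```text
clock: 3.9
tool_pos: [0.4391, 0.0628, 0.0826]
eef_rot: [1.0, -0.001, -0.004, 0.002]
contact_force: [-0.3, -0.4, -0.0]
opening: 0.798
finger_force: 0.0
[-2.470e-01  7.980e-01 -1.000e-03  2.226e+00  2.700e-02  1.270e-01
 -1.848e+00] [0.4391 0.0628 0.0826] [ 1.     -0.0013 -0.0042  0.0023]
[[ 1.    -0.003 -0.008]
 [-0.003 -1.    -0.005]
 [-0.008  0.005 -1.   ]]
```

Now tool x is world +x and tool y is world -y. I'll tilt the tips 0.16 rad toward the base about the closing line and descend.

```bash
python3 -m inch '0.6 0 0 0 0 -0.08 0;0.6 0 0 0 0 -0.08 0;0.6 0.0015 0 0.0136 0 0 0;0.6 0.0015 0 0.0136 0 0 0;0.6 0.0015 0 0.0136 0 0 0;0.6 0.0015 0 0.0136 0 0 0;0.6 0.0015 0 0.0136 0 0 0;0.6 0 0 0 0 0 0;0.6 0 0 0 0 0 0'; python3 - <<'E'
from h import *
s=get_state();print(s["q"].round(3),s["tool_pos"].round(4),s["eef_rot"].round(4))
E
```

```text
clock: 4.65
tool_pos: [0.435, 0.0625, 0.0139]
eef_rot: [0.996, 0.002, -0.084, 0.002]
contact_force: [0.8, -0.0, -0.0]
opening: 0.795
finger_force: 0.0
[-0.194  0.962 -0.05   2.097  0.033  0.249 -1.825] [0.435  0.0625 0.0139] [ 0.9964  0.0017 -0.0844  0.0022]
```

Reached the pose. Now I'll grip and lift.

```bash
python3 -m inch '-1 0 0 0 0 0 0;-1 0 0 0 0 0 0;-1 0 0 0 0 0 0;-1 0 0 0 0 0 0;-1 0 0 0 0 0 0;-1 0 0 0 0 0 0;-1 0 0 0 0 0 0;-1 -0.004 0 -0.0247 0 0 0;-1 -0.004 0 -0.0247 0 0 0;-1 -0.004 0 -0.0247 0 0 0;-1 -0.004 0 -0.0247 0 0 0;-1 0 0 0 0 0 0;-1 0 0 0 0 0 0' 25
python3 w.py pics/w2.png .115 .435 .0625; python3 - <<'E'
from h import *
print(get_state()["q"].round(3))
a,d=snapshot("scene");np.savez("s1.npz",a=a,d=d)
w=np.load("w.npz")["a"]
cv2.imwrite("pics/cc.png",np.vstack([w[:,:,::-1],a[:,:,::-1]])[:,:560][::1] if 0 else np.hstack([cv2.resize(w,(400,300)),cv2.resize(a,(400,300))])[:,:,::-1])
E
```

```text
clock: 5.73
tool_pos: [0.4366, 0.0631, 0.1151]
eef_rot: [0.997, 0.0, -0.083, 0.002]
contact_force: [-0.2, 0.4, -1.9]
opening: 0.451
finger_force: 25.0
[0.4366 0.0631 0.1151] [ 9.966e-01  1.000e-04 -8.270e-02  1.900e-03] [0.5300638  0.06372683 0.23685597] [-0.43094379 -0.00314011 -0.90237331]
0.4481 0.0625 0.06478666514158249 3902 0.11609998355370425
[-0.186  0.761 -0.062  2.078  0.018  0.468 -1.823]
```

View pics/cc.png

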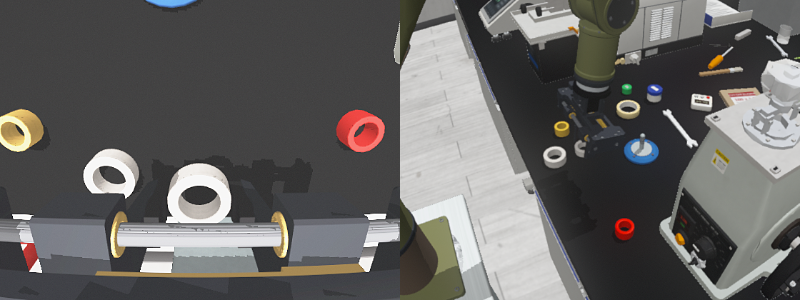

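The ring is held, at (200,195) in the left panel, and the force agrees. I'll move partway so the wrist camera sees the arbor, and locate it from there.

```bash
python3 -m inch '-1 0.020 -0.0073 -0.010 0 0 0;-1 0.020 -0.0073 -0.010 0 0 0;-1 0.020 -0.0073 -0.010 0 0 0;-1 0 0 0 0 0 0;-1 0 0 0 0 0 0;-1 0 0 0 0 0 0'
cat > arb.py <<'E'
from h import *
c=camera_model("wrist");s=get_state();a,d=snapshot("wrist");np.savez("w.npz",a=a,d=d)
cv2.imwrite("pics/arb%.0f.png"%(s["clock"]*100),a[:,:,::-1]);print(s["tool_pos"],s["eef_rot"])
vv,uu=np.mgrid[0:420,0:560];P=world("wrist",np.c_[uu.ravel(),vv.ravel()],d.ravel(),cm=c);P[d.ravel()==0]=9
rr=lambda x,y:np.hypot(P[:,0]-x,P[:,1]-y)
T=P[(P[:,2]>.03)&(P[:,2]<.07)&(rr(.599,.088)<.02)];print("bolt",T[:,:2].mean(0),T[:,:2].min(0),T[:,:2].max(0),T[:,2].max())
V=np.array(c["view"]);print("cam",-V[:3,:3].T@V[:3,3])
hsv=cv2.cvtColor(a,cv2.COLOR_RGB2HSV).reshape(-1,3);b=(hsv[:,0]>95)&(hsv[:,0]<125)&(hsv[:,1]>120)&(rr(.599,.088)<.06)
T=P[b];print("foot",cv2.minEnclosingCircle(T[:,:2].astype(np.float32)),np.median(T[:,2]))
w=P[(abs(P[:,2]-.014)<.003)&(hsv[:,1]<60)&(hsv[:,2]>120)&(rr(.599,.088)<.035)];print("seat",cv2.minEnclosingCircle(w[:,:2].astype(np.float32)),len(w))
E
python3 arb.py
```

```text
clock: 6.33
tool_pos: [0.4983, 0.0845, 0.1325]
eef_rot: [0.996, 0.0, -0.086, 0.003]
contact_force: [-1.1, 0.4, -1.1]
opening: 0.457
finger_force: 25.0
[0.49832323 0.08449548 0.13248121] [ 9.96290635e-01  1.15362825e-04 -8.60089433e-02  2.72366627e-03]
bolt [0.60276383 0.08709818] [0.59670532 0.08093213] [0.60931288 0.09336788] 0.06375188316034813
cam [0.5925382  0.08532614 0.25357741]
foot ((0.6031886339187622, 0.08721042424440384), 0.046155668795108795) 0.011494491637241255
seat ((0.6003082990646362, 0.08804211765527725), 0.03448014706373215) 5154
```

The arbor is at (0.603, 0.087), with bolt and foot agreeing. I'll move above it.

```bash
python3 -m inch '-1 0.0257 -0.0006 -0.0045 0 0 0;-1 0.0257 -0.0006 -0.0045 0 0 0;-1 0.0257 -0.0006 -0.0045 0 0 0;-1 0.0257 -0.0006 -0.0045 0 0 0;-1 0 0 0 0 0 0;-1 0 0 0 0 0 0;-1 0 0 0 0 0 0'; python3 - <<'E'
from h import *
s=get_state();print(s["q"].round(3),s["tool_pos"].round(4),s["eef_rot"].round(4))
c=camera_model("wrist");a,d=snapshot("wrist");cv2.imwrite("pics/over.png",a[:,:,::-1])
vv,uu=np.mgrid[0:420,0:560];P=world("wrist",np.c_[uu.ravel(),vv.ravel()],d.ravel(),cm=c);P[d.ravel()==0]=9
x,y,z=s["tool_pos"]
f=(abs(P[:,2]-z)<.03)&(np.hypot(P[:,0]-x,P[:,1]-y)<.03)&(abs(P[:,1]-y)<.019);T=P[f]
print(len(T),T.min(0)-s["tool_pos"],T.max(0)-s["tool_pos"],np.percentile(T[:,2],[5,50,95])-z)
top=T[T[:,2]>np.percentile(T[:,2],60)];A=np.c_[top[:,:2],np.ones(len(top))];print(np.linalg.lstsq(A,top[:,2],rcond=None)[0][:2])
E
```

```text
clock: 6.97
tool_pos: [0.6023, 0.0871, 0.1334]
eef_rot: [0.996, 0.0, -0.086, 0.003]
contact_force: [-0.0, -0.5, -1.0]
opening: 0.455
finger_force: 25.0
[-0.177  0.882 -0.052  1.545  0.012  0.885 -1.792] [0.6023 0.0871 0.1334] [ 9.963e-01  1.000e-04 -8.590e-02  2.500e-03]
5099 [-0.01632474 -0.0189898  -0.01486665] [0.02155762 0.01895504 0.00355275] [-0.01224634  0.00071722  0.00222985]
[-0.00181699 -0.00089233]
```

View pics/over.png

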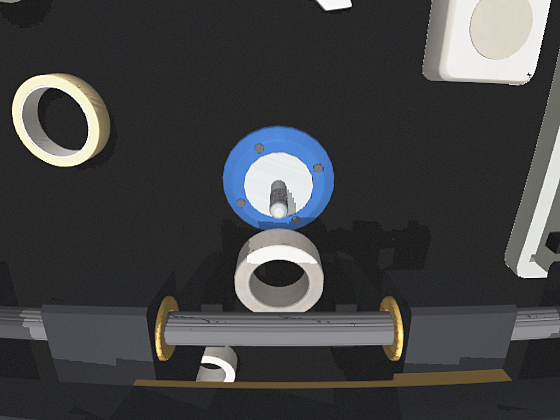

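The held ring sits at (280,270), level, with its bottom 13.8 mm below the TCP and centred within 1 mm. The bolt tip at (280,210) is clear of it. Lowering.

```bash
python3 -m inch '-1 0.003 0 0.0172 0 0 0;-1 0.003 0 0.0172 0 0 0;-1 0.003 0 0.0172 0 0 0;-1 0.003 0 0.0172 0 0 0;-1 0.003 0 0.0172 0 0 0;-1 0.003 0 0.0172 0 0 0;-1 0 0 0 0 0 0;-1 0 0 0 0 0 0;-1 0 0 0 0 0 0'
```

```text
clock: 7.77
tool_pos: [0.6041, 0.087, 0.03]
eef_rot: [0.996, 0.0, -0.085, 0.002]
contact_force: [-0.1, 0.8, -1.7]
opening: 0.455
finger_force: 25.0
```

```bash
python3 -m inch '-1 -0.0005 0 0.0016 0 0 0;-1 0 0 0 0 0 0;-1 0 0 0 0 0 0' && python3 -m inch '0.4 0 0 0 0 0 0;0.4 0 0 0 0 0 0;0.4 0 0 0 0 0 0;0.4 0 0 0 0 0 0;0.4 0 0 0 0 0 0'
```

```text
clock: 8.02
tool_pos: [0.604, 0.087, 0.0285]
eef_rot: [0.996, 0.0, -0.084, 0.002]
contact_force: [0.1, -0.1, -1.4]
opening: 0.456
finger_force: 25.0
clock: 8.43
tool_pos: [0.6042, 0.087, 0.0281]
eef_rot: [0.996, 0.0, -0.084, 0.002]
contact_force: [0.1, 0.4, 0.7]
opening: 0.704
finger_force: 0.0
```

Released. I'll lift and travel to above the brass collar.

```bash
python3 -m inch '0.4 -0.0037 0 -0.0217 0 0 0;0.4 -0.0037 0 -0.0217 0 0 0;0.4 -0.0037 0 -0.0217 0 0 0;0.4 -0.0037 0 -0.0217 0 0 0;0.4 -0.0037 0 -0.0217 0 0 0;0.4 -0.022 -0.0236 0.0038 0 0 0;0.4 -0.022 -0.0236 0.0038 0 0 0;0.4 -0.022 -0.0236 0.0038 0 0 0;0.4 -0.022 -0.0236 0.0038 0 0 0;0.4 -0.022 -0.0236 0.0038 0 0 0;0.4 -0.022 -0.0236 0.0038 0 0 0;0.4 -0.022 -0.0236 0.0038 0 0 0;0.4 0 0 0 0 0 0;0.4 0 0 0 0 0 0;0.4 0 0 0 0 0 0'
python3 w.py pics/w3.png .024 .448 .252; python3 - <<'E'
from h import *
print(get_state()["q"].round(3));a,d=snapshot("scene");w=np.load("w.npz")["a"]
cv2.imwrite("pics/d.png",np.hstack([cv2.resize(w,(400,300)),cv2.resize(a[150:270,240:400],(400,300))])[:,:,::-1])
vv,uu=np.mgrid[180:240,300:375];P=world("scene",np.c_[uu.ravel(),vv.ravel()],d[180:240,300:375].ravel())
T=P[(abs(P[:,2]-.030)<.0025)&(np.hypot(P[:,0]-.602,P[:,1]-.086)<.03)];print(cv2.minEnclosingCircle(T[:,:2].astype(np.float32)),T[:,2].mean(),len(T))
E
```

```text
clock: 9.68
tool_pos: [0.4483, 0.2521, 0.1371]
eef_rot: [0.996, -0.0, -0.084, 0.002]
contact_force: [0.3, -0.7, -0.5]
opening: 0.703
finger_force: 0.0
[0.4483 0.2521 0.1371] [ 0.9965 -0.     -0.0836  0.0025] [0.5419656  0.25286069 0.25865054] [-0.43249789 -0.00401127 -0.90162602]
0.4497 0.2533 0.040134504437446594 1123 0.023802377816403972
[-0.512  0.773 -0.064  1.864 -0.066  0.651 -2.078]
((0.6020856499671936, 0.08544871211051941), 0.02092885971069336) 0.02906779953847396 146
```

View pics/d.png

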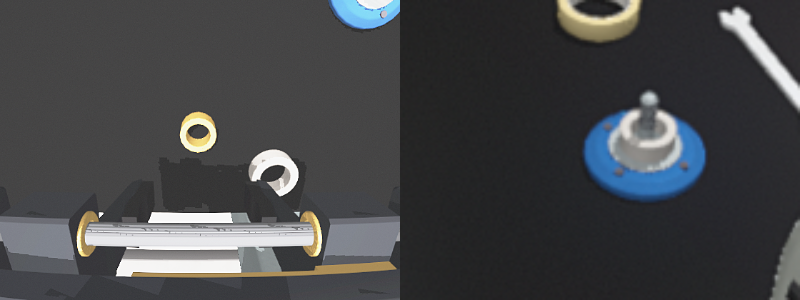

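The ring is down on the seat around the bolt, at (650,140) in the right panel, with its top at z≈0.030. Brass is at (0.4497, 0.2533). I'll descend and grip it.

```bash
python3 -m inch '0.4 0.0029 -0.0002 0.0168 0 0 0;0.4 0.0029 -0.0002 0.0168 0 0 0;0.4 0.0029 -0.0002 0.0168 0 0 0;0.4 0.0029 -0.0002 0.0168 0 0 0;0.4 0.0029 -0.0002 0.0168 0 0 0;0.4 0.0029 -0.0002 0.0168 0 0 0;0.4 0.0029 0 0.0168 0 0 0;0.4 0 0 0 0 0 0;0.4 0 0 0 0 0 0;-1 0 0 0 0 0 0;-1 0 0 0 0 0 0;-1 0 0 0 0 0 0;-1 0 0 0 0 0 0;-1 0 0 0 0 0 0;-1 0 0 0 0 0 0' 20
```

```text
clock: 11.03
tool_pos: [0.4487, 0.2534, 0.0185]
eef_rot: [0.997, 0.0, -0.083, 0.002]
contact_force: [0.3, -1.2, 6.6]
opening: 0.45
finger_force: 20.0
```

```bash
python3 -m inch '-1 -0.004 0 -0.0236 0 0 0;-1 -0.004 0 -0.0236 0 0 0;-1 -0.004 0 -0.0236 0 0 0;-1 -0.004 0 -0.0236 0 0 0;-1 -0.004 0 -0.0236 0 0 0;-1 0.0216 0.0238 -0.0037 0 0 0;-1 0.0216 0.0238 -0.0037 0 0 0;-1 0.0216 0.0238 -0.0037 0 0 0;-1 0.0216 0.0238 -0.0037 0 0 0;-1 0.0216 0.0238 -0.0037 0 0 0;-1 0.0216 0.0238 -0.0037 0 0 0;-1 0.0216 0.0238 -0.0037 0 0 0;-1 0 0 0 0 0 0;-1 0 0 0 0 0 0;-1 0 0 0 0 0 0'; python3 - <<'E'
from h import *
s=get_state();print(s["tool_pos"].round(4),s["eef_rot"].round(4))
c=camera_model("wrist");a,d=snapshot("wrist");cv2.imwrite("pics/over2.png",a[:,:,::-1])
vv,uu=np.mgrid[0:420,0:560];P=world("wrist",np.c_[uu.ravel(),vv.ravel()],d.ravel(),cm=c);P[d.ravel()==0]=9
h=cv2.cvtColor(a,cv2.COLOR_RGB2HSV).reshape(-1,3)
x,y,z=s["tool_pos"]
T=P[(abs(P[:,2]-z)<.03)&(np.hypot(P[:,0]-x,P[:,1]-y)<.035)&(h[:,1]>90)&(abs(h[:,0].astype(int)-22)<10)]
top=T[T[:,2]>T[:,2].max()-.004]
print(len(T),"top",np.percentile(T[:,2],95)-z,cv2.minEnclosingCircle(top[:,:2].astype(np.float32)))
A=np.c_[top[:,:2],np.ones(len(top))];print("slope",np.linalg.lstsq(A,top[:,2],rcond=None)[0][:2])
E
```

```text
clock: 12.28
tool_pos: [0.6007, 0.088, 0.138]
eef_rot: [0.996, 0.0, -0.085, 0.002]
contact_force: [-0.7, 0.1, -1.4]
opening: 0.45
finger_force: 20.0
[0.6007 0.088  0.138 ] [ 9.964e-01  3.000e-04 -8.480e-02  1.800e-03]
5821 top 0.005994217736295382 ((0.6017653942108154, 0.08819882571697235), 0.020090870559215546)
slope [-0.00216099  0.00174271]
```

View pics/over2.png

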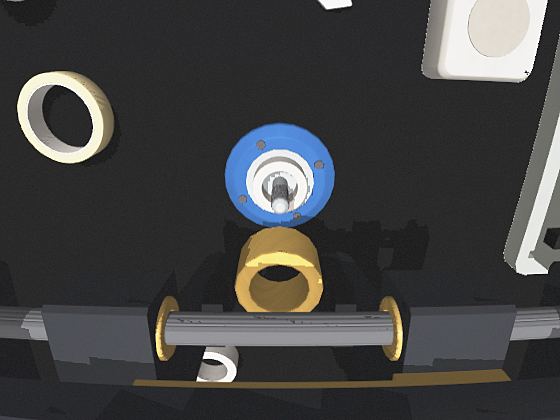

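The brass collar is held level at (280,270), the ring lies flat on the seat at (280,185), and the bolt is centred. Lowering.

```bash
python3 -m inch '-1 0.0027 0.0002 0.0147 0 0 0;-1 0.0027 0.0002 0.0147 0 0 0;-1 0.0027 0.0002 0.0147 0 0 0;-1 0.0027 0.0002 0.0147 0 0 0;-1 0.0027 0.0002 0.0147 0 0 0;-1 0.0027 0 0.0147 0 0 0;-1 0 0 0 0 0 0;-1 0 0 0 0 0 0;-1 0 0 0 0 0 0'
```

```text
clock: 13.08
tool_pos: [0.6025, 0.0861, 0.0483]
eef_rot: [0.996, 0.0, -0.084, 0.002]
contact_force: [-0.3, -0.6, -1.0]
opening: 0.45
finger_force: 20.0
```

```bash
python3 -m inch '0.4 0 0 0 0 0 0;0.4 0 0 0 0 0 0;0.4 0 0 0 0 0 0;0.4 0 0 0 0 0 0;0.4 0 0 0 0 0 0;0.4 -0.0037 0 -0.0217 0 0 0;0.4 -0.0037 0 -0.0217 0 0 0;0.4 -0.0037 0 -0.0217 0 0 0;0.4 -0.0037 0 -0.0217 0 0 0;0.4 -0.03 0 0 0 0 0;0.4 -0.03 0 0 0 0 0;0.4 -0.03 0 0 0 0 0;0.4 0 0 0 0 0 0;0.4 0 0 0 0 0 0;0.4 0 0 0 0 0 0'; python3 - <<'E'
from h import *
a,d=snapshot("scene");b,e=snapshot("side")
cv2.imwrite("pics/e.png",np.hstack([cv2.resize(a[150:270,240:400],(400,300)),cv2.resize(b[165:255,172:292],(400,300))])[:,:,::-1])
for n,im,dd in(("scene",a,d),("side",b,e)):
    vv,uu=np.mgrid[0:420,0:560];P=world(n,np.c_[uu.ravel(),vv.ravel()],dd.ravel());h=cv2.cvtColor(im,cv2.COLOR_RGB2HSV).reshape(-1,3)
    T=P[(np.hypot(P[:,0]-.602,P[:,1]-.088)<.035)&(h[:,1]>90)&(abs(h[:,0].astype(int)-22)<10)];t=T[T[:,2]>T[:,2].max()-.005]
    print(n,T[:,2].min(),np.percentile(T[:,2],95),cv2.minEnclosingCircle(t[:,:2].astype(np.float32)),np.linalg.lstsq(np.c_[t[:,:2],np.ones(len(t))],t[:,2],rcond=None)[0][:2])
E
```

```text
clock: 14.33
tool_pos: [0.5152, 0.0864, 0.152]
eef_rot: [0.997, 0.0, -0.083, 0.002]
contact_force: [-0.3, -0.6, -0.2]
opening: 0.699
finger_force: 0.0
scene 0.028735639504002597 0.05385577073649674 ((0.6014640927314758, 0.08380404859781265), 0.02070114202797413) [-0.00068196  0.00450746]
side 0.030259009196324183 0.054724991759454604 ((0.6005375385284424, 0.08744613081216812), 0.02049458771944046) [ 0.01927699 -0.00519216]
```

View pics/e.png

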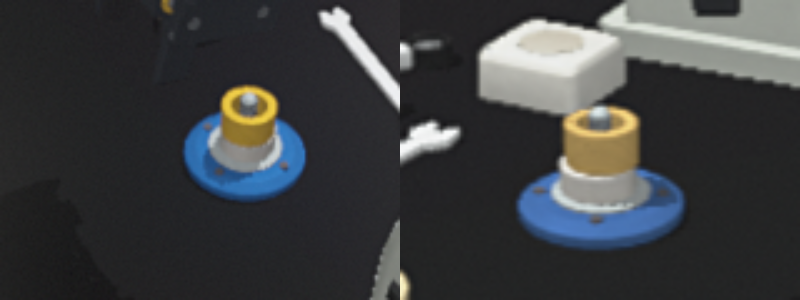

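Both views show the brass collar lying flat on the ring, at (249,115) in the left panel and (601,140) in the right, with its top at z≈0.054. The gripper is open and clear.

```bash
python3 -c "
from plant import r
print(r.finish_job())"
```

```text
the job is handed in; nothing more can be done
None
```

The steel ring is down on the seat with the brass collar flat on top of it, the red collar was left where it lay, and the job was handed in at about 14.4 s with the gripper open and clear.

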